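Turn over the settled lacquer jar in its stand

ROBOT

A 6-joint arm with a two-finger parallel gripper is mounted at the origin on the work surface. World frame = base frame: x ahead of the robot, y to its left, z up, the work surface at z = 0. Lengths are in m, angles in rad, forces in N, time in s.
With the tool pointing down it reaches from about 0.375 to 0.975 m from the base axis. Payload 3.8 kg.
Tool frame: the origin (TCP) lies midway between the tips of the shut fingers; the grasp point (between the pads) lies 19 mm behind it; z points along the fingers, y is the line along which they close (so a half turn about z gives the same grasp; the last joint's range is limited). The gripper opens to 85 mm and grips with 20 to 120 N. Pads are 22 mm wide; open, the fingers measure 114 mm over their backs; the gripper's body (76 mm by 85 mm) begins 54 mm behind the grasp point. The pads swing forward as they close: fully open they stand 13 mm farther back than shut.
Start: joints at [1.171, 0.264, 1.604, -0, 1.274, -0.037], TCP at [0.24, 0.631, 0.231] pointing down, gripper open.
Joint ranges: [-2.63, 2.63], [-0.94, 2.18], [0.31, 2.57], [-1.31, 4.45], [0, 2.66], [-2.55, 2.55]. Speed limits (rad/s): [2.57, 2.57, 3.14, 3.14, 3.14, 3.14].

INTERFACE

Orientations are given as a rotation vector (axis times angle).
In Python, from workcell import sensors, viewer, job gives the robot as it stands.
- The arm moves only by the shell command python3 -m inch 'ROWS' [FORCE]. ROWS is JSON, one flat list of numbers, 7 for each row, row after row: the shift along the tool's x, y, z in mm, then the turn, a rotation vector about the tool's x, y, z in degrees, then the finger opening in mm, from 0 to 85.4. A call has exactly 8 rows; each row shifts and turns the commanded pose from where the row before left it, along the tool's axes as they then stand; what a row does not reach is not made up. A row lasts 1/10 s, in which the tool goes at most 50 mm and 8.59 degrees, less where a joint would pass 70% of its speed; a pose out of reach is approached as far as the arm can. A call is refused whole if a number of a shift passes 50 or a number of a turn 8.59, either way. A call with a gripper value outside its range is refused whole. The fingers move at their own pace and stop on an object; FORCE is the grip in N (left out, the last holds). Time passes only in rows, so rows that do not move let the fingers close, or fill a call up. It gives the time, the measured TCP pose, the force, the opening and the grip force at its end, in the units of the state.
- sensors.read_state(): the state, without advancing time (a new reading comes with each control period).
- viewer.read_camera(name): name is "scene" or "top" or "wrist"; returns the picture (480x640x3 uint8, red, green, blue); there is no depth.
- viewer.camera_params(name): a dict with "K" (3x3 intrinsics, pixels), "k1" (the pictures are not rectified: a ray, as slopes to the right and down, at radius r is drawn at 1 + k1 r^2 times it, then the intrinsics apply), "world_to_cam" (4x4, takes a point from world to camera coordinates). Camera axes: x right, y down, z forward; pixel columns grow to the right and rows downward; lengths in m; the calibration is good to about 2 mm. A picture is of the moment at which its call begins: read the wrist's pose just before it. camera_params takes no time and is no camera call; for the wrist camera it gives the pose at the moment of the call.
- job.finish_job(): hands the job in; it is judged then, once.
The state is a dict: "time": time; "q": joint angles; "joint_vel": joint speeds; "joint_torque": joint torques, N m; "tool_pos": TCP position; "tcp_rot": TCP orientation; "wrist_force": force on the tool from outside, world axes, zero at the start; "torque": the same for the moment, N m; "width": opening from 0.0 (shut) to 1.0 (fully open); "grip_force": force on a finger pad.
Only numpy, scipy, OpenCV 4.12 (cv2) and the standard library are available. Lean on these libraries where they do the work, as an engineer would, in place of code of your own. Each camera call takes 0.05 s, during which the arm holds its last target. There are 200 camera calls.

TASK

The lacquer in the blue-lidded jar has settled: turn the closed jar right over in its turning stand (the handle with the black grip turns it) until it is fully upside down, pause there a moment, then bring it back fully upright and let go. Leave the red-lidded and yellow-lidded jars upright.

Things in the scene. Friction and masses are not known exactly. Their poses are not given: they have to be found in the camera images.
- jar_blue (a joint): Angle of the jar to turn (rad): 0 to 0.08 at the start, 0 upright at a stop, 3.14 upside down at a stop. Squat closed amber jar, blue lid, 60 mm in diameter, 35 mm above and below the axle. Its U handle carries a black grip bar, parallel to the axle and 85 mm from it: level on the robot's side at 0, straight above the axle at 1.57, level on the far side at 3.14. Stays where left; 1 to 3 N at the bar.
- axle_blue (a point): Middle of the level axle of the blue-lidded jar, 90 mm above the table, fixed. y along the axle, z up, x level, away from the robot; at angle a the grip bar's middle lies at x = -85 cos a, z = 85 sin a mm here. Bar: round sleeve 14 mm thick, 56 mm long, turns freely, so a hand can keep pointing down. 45 mm clear between bar and jar. Posts at y = +-62 mm rise 14 mm above the axle; base 110 x 150 mm.
- jar_red (a joint): Bystander: angle of the red-lidded jar in its own, identical turning stand: 0 upright (as it starts), 3.14 rad upside down; it stays where it is left. Leave it upright. The three stands are in a row from right to left in any order, their axle middles at least 210 mm apart; nothing stands between the row and the robot, and what lies beyond it is under 60 mm high.
- jar_yellow (a joint): Bystander: angle of the yellow-lidded jar in its own, identical turning stand: 0 upright (as it starts), 3.14 rad upside down; it stays where it is left. Leave it upright. The three stands are in a row from right to left in any order, their axle middles at least 210 mm apart; nothing stands between the row and the robot, and what lies beyond it is under 60 mm high.
There are look-alikes about, which are no part of the job. What is shaped like the part that bears jar_red but purple is not meant. Leave any green look-alike of the part that bears jar_yellow alone.

How it is judged:
On the way:
1. the blue-lidded jar is upside down, within 10 degrees, and stays so for 0.3 s (value of joint jar_blue above 2.967 rad), for 0.3 s.
At the end, for the whole second after the job is handed in: The blue-lidded jar is upright again within 10 degrees (joint below 0.175 rad), at rest; the red-lidded and yellow-lidded jars are upright (joints below 0.2 rad) (value of joint jar_blue below 0.175 rad and velocity of joint jar_blue between -0.05 and 0.05 rad/s and not (value of joint any of jar_red, jar_yellow above 0.2 rad)); the robot touches nothing.
It fails at once if the red-lidded or yellow-lidded jar is turned by more than 0.2 rad (value of joint any of jar_red, jar_yellow above 0.2 rad).
It also fails if it takes over 51 s, if anything falls off the work surface, if the arm or the gripper's body presses on something with over 40 N, if the wrist force passes 120 N, or if a joint passes its speed limit or range.

## Working session

There is one attempt and no reset: what is moved stays moved. The work goes in short steps, Python scripts to look and compute and a shell command to move; the robot and the scene stay as the last step left them, time stands still between calls to the robot, and variables do not carry over. Pictures are saved under pics/ and viewed, at most 10 in all, crops included, and the job is handed in when it is done.

```bash
mkdir -p pics; python3 - <<'E'
from workcell import sensors, viewer
import cv2,json
s=sensors.read_state();print(s)
for n in("scene","top"):
    im=viewer.read_camera(n);cv2.imwrite(f"pics/{n}0.png",im[:,:,::-1])
    p=viewer.camera_params(n);print(n,p)
E
```

```text
{'time': 0.0, 'q': array([ 1.17109564e+00,  2.64742056e-01,  1.60539503e+00,  1.56937064e-05,
        1.27367480e+00, -3.69161715e-02]), 'joint_vel': array([-0.00155807,  0.00051734, -0.00017919,  0.00195837, -0.00229279,
        0.00107558]), 'joint_torque': array([ 7.59643876e-05, -5.15105617e+01, -3.67312074e+01,  2.71631834e-04,
        1.29949237e-02, -2.22421484e-06]), 'tool_pos': array([0.23926503, 0.63038783, 0.22995813]), 'tcp_rot': array([-0.56665812, -3.08955979,  0.00339759]), 'wrist_force': array([ 0.410921  , -0.79069651,  1.2405453 ]), 'torque': array([ 0.00938922, -0.06726372,  0.01673768]), 'grip_force': 0.0, 'width': 1.0013778996045093}
scene {'K': array([[611.78042403,   0.        , 324.58750919],
       [  0.        , 611.78042403, 238.99503271],
       [  0.        ,   0.        ,   1.        ]]), 'k1': -0.21537875516551877, 'world_to_cam': array([[ 4.24813456e-01,  9.05279930e-01, -1.33293687e-03,
        -1.69588404e-01],
       [ 7.60294004e-01, -3.57575562e-01, -5.42303186e-01,
        -2.55632305e-01],
       [-4.91412816e-01,  2.29364267e-01, -8.40181812e-01,
         1.61392823e+00],
       [ 0.00000000e+00,  0.00000000e+00,  0.00000000e+00,
         1.00000000e+00]])}
top {'K': array([[551.57575519,   0.        , 321.39162433],
       [  0.        , 551.57575519, 245.79721687],
       [  0.        ,   0.        ,   1.        ]]), 'k1': 0.03485020410973322, 'world_to_cam': array([[ 0.00978755, -0.99975694,  0.01975499, -0.00906148],
       [-0.99522292, -0.01165848, -0.09692995,  0.38016607],
       [ 0.0971367 , -0.01871192, -0.99509513,  1.16255876],
       [ 0.        ,  0.        ,  0.        ,  1.        ]])}
```

View pics/top0.png

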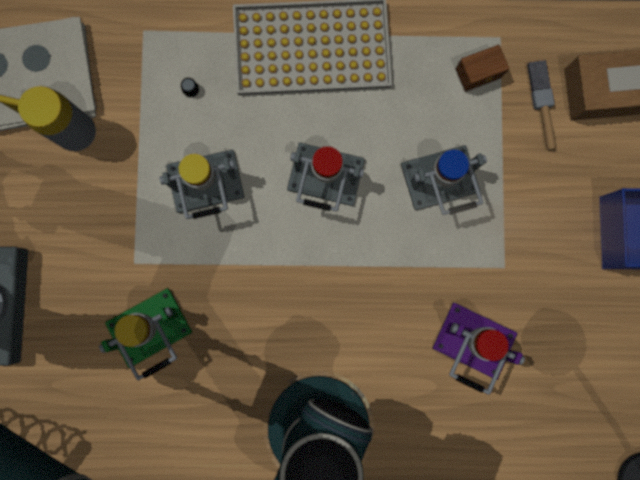

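View pics/scene0.png

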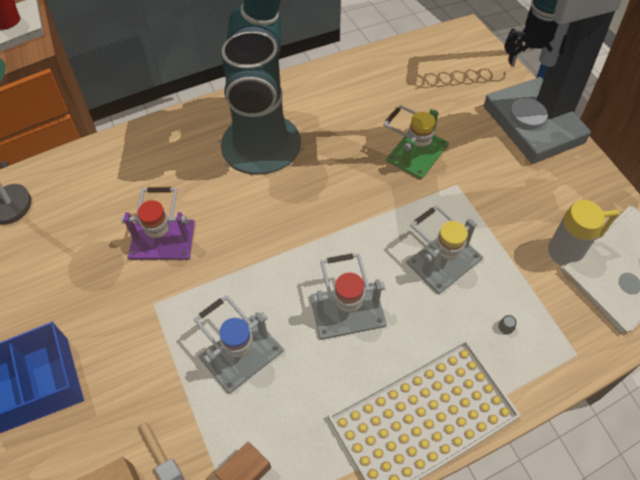

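Candidates in the top view: blue lid in a grey stand at (453,165), red grey stand (327,162), yellow grey stand (195,170). The look-alikes are red in a purple stand (491,345) and yellow in a green stand (132,330). Only (453,165) has a blue lid, and it appears at (235,335) in the scene view. I'll confirm it enlarged.

```bash
python3 - <<'E'
import cv2,numpy as np
a=cv2.imread("pics/top0.png")[130:230,395:495];b=cv2.imread("pics/scene0.png")[285:395,190:290]
f=lambda i:cv2.resize(i,None,fx=4,fy=4,interpolation=cv2.INTER_CUBIC)
a,b=f(a),f(b);a=np.vstack([a,np.zeros((40,400,3),np.uint8)])
cv2.imwrite("pics/c0.png",np.hstack([a,b]))
E
```

```text
(no output)
```

View pics/c0.png

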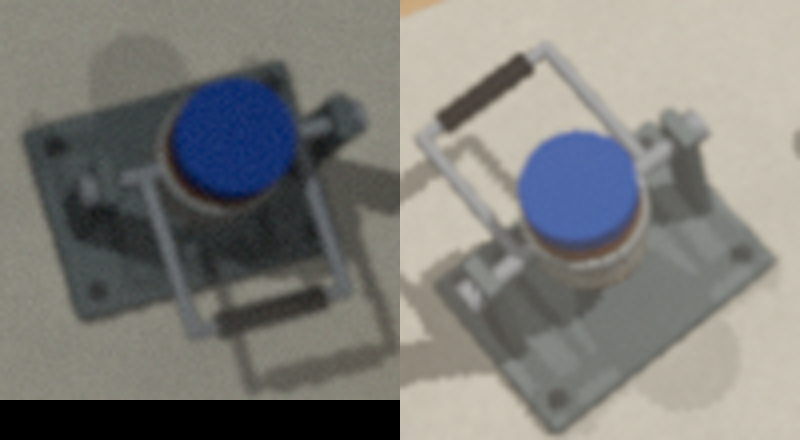

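```bash
cat > h.py <<'E'
import numpy as np
from scipy.optimize import least_squares
from workcell import viewer
def proj(p,P):
    c=P["world_to_cam"]@np.r_[p,1];r=c[:2]/c[2];r=r*(1+P["k1"]*r@r)
    return P["K"][:2,:2]@r+P["K"][:2,2]
def tri(obs):
    Ps=[(viewer.camera_params(n),np.array(u)) for n,u in obs]
    s=least_squares(lambda p:np.concatenate([proj(p,P)-u for P,u in Ps]),[.6,0,.1])
    return s.x,np.abs(s.fun).max()
E
python3 - <<'E'
from h import *
D=dict(barL=((449.5,211),(223,300.75)),barR=((477,204.25),(200,315.5)),lid=((453.75,164.5),(235,332.5)),postL=((417,176),(262.5,316.25)),postR=((482,158.75),(207.5,355)))
R={}
for k,(t,s) in D.items():
    R[k],e=tri([("top",t),("scene",s)]);print(k,R[k].round(4),round(e,2))
b=R["barL"]-R["barR"];m=(R["barL"]+R["barR"])/2
print("bar len",np.linalg.norm(b),"yaw of axle y",np.degrees(np.arctan2(-b[0],b[1])),"mid",m)
b=R["postL"]-R["postR"];print("posts",np.linalg.norm(b),np.degrees(np.arctan2(-b[0],b[1])),(R["postL"]+R["postR"])/2)
print("hdist lid-bar",np.linalg.norm((R["lid"]-m)[:2]), np.degrees(np.arctan2(*(R["lid"]-m)[[1,0]])))
E
```

```text
barL [ 0.4481 -0.2593  0.0922] 1.72
barR [ 0.462  -0.3143  0.0955] 1.64
lid [ 0.5378 -0.2628  0.1169] 1.52
postL [ 0.5179 -0.1957  0.0945] 0.39
postR [ 0.5536 -0.327   0.1001] 0.24
bar len 0.05688909162224956 yaw of axle y 14.099801752666718 mid [ 0.45504721 -0.2867963   0.09386338]
posts 0.1361947371943661 15.230256622699827 [ 0.53576606 -0.26135716  0.09727909]
hdist lid-bar 0.086167892409596 16.17603783432632
```

The crop confirms a blue lid in a grey stand. Its bar runs through crop (218,324)–(328,297) and its posts are at (88,185) and (348,115).

The measurements fit the description: bar length 57 mm, bar to axle about 85 mm, heights 92–97 mm. The stand yaw is about 14.5°, the bar middle is near (0.455,-0.286) and the axle near (0.537,-0.262). I'll align the tool's y with the stand's x first, then travel.

```bash
python3 -m inch '[0,0,0,0,0,6.8,40, 0,0,0,0,0,6.8,40, 0,0,0,0,0,6.8,40, 0,0,0,0,0,6.8,40, 0,0,0,0,0,6.8,40, 0,0,0,0,0,6.8,40, 0,0,0,0,0,6.8,40, 0,0,0,0,0,6.8,40]' 40
python3 -m inch '[-39,10,0,0,0,0,40, -39,10,0,0,0,0,40, -39,10,0,0,0,0,40, -39,10,0,0,0,0,40, -39,10,0,0,0,0,40, -39,10,0,0,0,0,40, -39,10,0,0,0,0,40, -39,10,0,0,0,0,40]'
```

```text
time: 0.9
tool_pos: [0.2394, 0.6306, 0.2305]
tcp_rot: [1.922, 2.484, -0.002]
wrist_force: [-0.3, 0.1, -0.3]
width: 0.467
grip_force: 0.0
time: 1.7
tool_pos: [0.3969, 0.3482, 0.2309]
tcp_rot: [-1.916, -2.49, 0.001]
wrist_force: [0.8, -0.1, 0.6]
width: 0.466
grip_force: 0.0
```

```bash
python3 -m inch '[-39,-6,0,0,0,0,40, -39,-6,0,0,0,0,40, -39,-6,0,0,0,0,40, -39,-6,0,0,0,0,40, -39,-6,0,0,0,0,40, -39,-6,0,0,0,0,40, -39,-6,0,0,0,0,40, -39,-6,0,0,0,0,40]'
python3 -m inch '[-39,-6,0,0,0,0,40, -39,-6,0,0,0,0,40, -39,-6,0,0,0,0,40, -39,-6,0,0,0,0,40, -39,-6,0,0,0,0,40, -39,-6,0,0,0,0,40, -39,-6,0,0,0,0,40, -30,-6,0,0,0,0,40]'
python3 - <<'E'
from workcell import sensors, viewer
import cv2,pickle
P=viewer.camera_params("wrist");im=viewer.read_camera("wrist")
pickle.dump(P,open("w1.pkl","wb"));cv2.imwrite("pics/w1.png",im[:,:,::-1])
E
```

```text
time: 2.5
tool_pos: [0.4295, 0.0344, 0.231]
tcp_rot: [-1.916, -2.489, 0.0]
wrist_force: [1.0, -0.3, -0.3]
width: 0.469
grip_force: 0.0
time: 3.3
tool_pos: [0.4608, -0.2713, 0.2308]
tcp_rot: [-1.918, -2.488, 0.0]
wrist_force: [-0.1, 1.1, 0.0]
width: 0.467
grip_force: 0.0
```

View pics/w1.png

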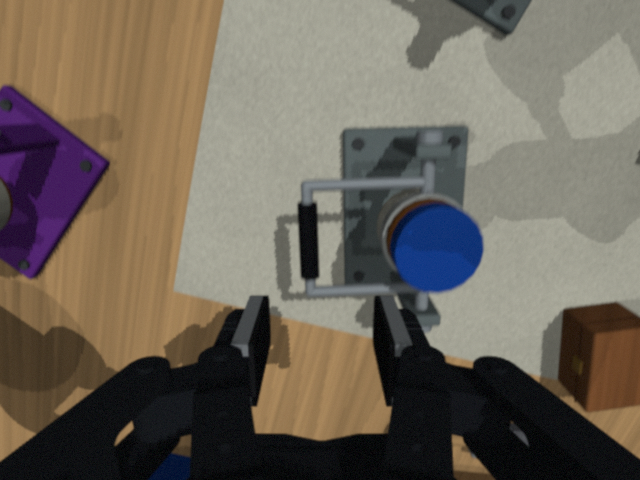

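The wrist view shows the bar from (308,203) to (310,278) and the blue lid at (437,247). The axle pins are near (430,165) and (423,305).

```bash
python3 - <<'E'
from h import *
import pickle
from workcell import sensors
P=pickle.load(open("w1.pkl","rb"))
def onz(u,z):
    return least_squares(lambda p:proj(np.r_[p,z],P)-np.array(u),[.5,-.28]).x
A,B,L=onz((308,203),.093),onz((310,278),.093),onz((437,247),.125)
p1,p2=onz((430,150),.104),onz((424,315),.104)
d=A-B;m=(A+B)/2;print(A,B,np.linalg.norm(d),np.degrees(np.arctan2(-d[0],d[1])),m,"lid",L,np.linalg.norm(L-m),np.degrees(np.arctan2(*(L-m)[::-1])))
d=p1-p2;print("posts",(p1+p2)/2,np.linalg.norm(d),np.degrees(np.arctan2(-d[0],d[1])))
s=sensors.read_state();from scipy.spatial.transform import Rotation as R
M=R.from_rotvec(s["tcp_rot"]).as_matrix();print("tooly az",np.degrees(np.arctan2(M[1,1],M[0,1])),"shift mm",M.T@(np.r_[m,.093-.019]-s["tool_pos"])*1e3)
E
```

```text
[ 0.44916835 -0.25953348] [ 0.46458249 -0.31444813] 0.057036956804883375 15.679048263409708 [ 0.45687542 -0.28699081] lid [ 0.53629148 -0.25941462] 0.08406757379669635 19.14888607719408
posts [ 0.5351203 -0.2598423] 0.12017483219093497 17.129679703513503
tooly az 14.689099552474131 shift mm [ -9.81250584  -6.89051663 156.93134872]
```

```bash
python3 -m inch '[-5,-3.5,20,0,0,-0.5,40, -5,-3.5,20,0,0,-0.5,40, 0,0,25,0,0,0,40, 0,0,25,0,0,0,40, 0,0,25,0,0,0,40, 0,0,20,0,0,0,40, 0,0,13,0,0,0,40, 0,0,9,0,0,0,40]'
python3 -m inch '[0,0,0,0,0,0,5, 0,0,0,0,0,0,5, 0,0,0,0,0,0,5, 0,0,0,0,0,0,5, 0,0,0,0,0,0,5, 0,0,0,0,0,0,5, 0,0,0,0,0,0,5, 0,0,0,0,0,0,5]' 40
python3 - <<'E'
from workcell import viewer
import cv2
cv2.imwrite("pics/s2.png",cv2.resize(viewer.read_camera("scene")[240:400,150:350,::-1],None,fx=3,fy=3))
E
```

```text
time: 4.15
tool_pos: [0.4563, -0.2801, 0.0729]
tcp_rot: [-1.893, -2.504, 0.0]
wrist_force: [-0.6, -0.4, 0.7]
width: 0.472
grip_force: 0.0
time: 4.95
tool_pos: [0.4539, -0.2812, 0.0741]
tcp_rot: [-1.89, -2.504, 0.006]
wrist_force: [-8.6, -3.8, -0.7]
width: 0.145
grip_force: 38.9
```

View pics/s2.png

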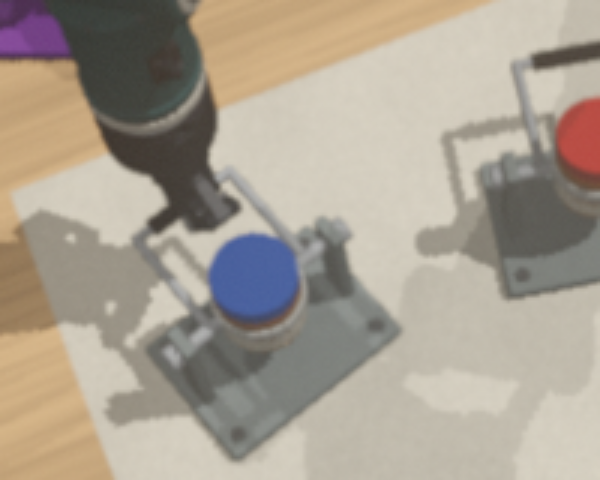

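The pads hold the black bar near its middle (crop (215,205)), at opening 0.145, about 12 mm. Now turning through the arc, 45° per call.

```bash
python3 -m inch '[0,-1.6,-8.3,0,0,0,5, 0,1.2,-8.3,0,0,0,5, 0,2.1,-8.1,0,0,0,5, 0,2.8,-7.8,0,0,0,5, 0,3.5,-7.6,0,0,0,5, 0,4.3,-7.1,0,0,0,5, 0,5,-6.7,0,0,0,5, 0,5.6,-6.2,0,0,0,5]' 40
```

```text
time: 5.8
tool_pos: [0.4809, -0.2734, 0.1344]
tcp_rot: [1.894, 2.504, 0.004]
wrist_force: [8.5, 4.2, -12.2]
width: 0.146
grip_force: 38.9
```

```bash
python3 -m inch '[0,7.2,-4.6,0,0,0,5, 0,7.7,-4,0,0,0,5, 0,7.1,-4.3,0,0,0,5, 0,7.6,-3.5,0,0,0,5, 0,7.8,-2.8,0,0,0,5, 0,8.1,-2.1,0,0,0,5, 0,8.3,-1.2,0,0,0,5, 0,8.3,-0.4,0,0,0,5]'
```

```text
time: 6.6
tool_pos: [0.5381, -0.2567, 0.1559]
tcp_rot: [-1.893, -2.503, 0.001]
wrist_force: [-3.0, 4.3, -9.3]
width: 0.146
grip_force: 39.3
```

```bash
python3 -m inch '[0,8.3,1.4,0,0,0,5, 0,8.3,1.7,0,0,0,5, 0,8.1,2.1,0,0,0,5, 0,7.8,2.8,0,0,0,5, 0,7.6,3.5,0,0,0,5, 0,7.1,4.3,0,0,0,5, 0,6.7,5,0,0,0,5, 0,6.2,5.6,0,0,0,5]'
```

```text
time: 7.4
tool_pos: [0.5947, -0.2402, 0.1293]
tcp_rot: [-1.891, -2.501, 0.003]
wrist_force: [-6.7, 4.4, -4.2]
width: 0.145
grip_force: 39.8
```

```bash
python3 -m inch '[0,5,6.2,0,0,0,5, 0,4.5,6.7,0,0,0,5, 0,4.3,7.1,0,0,0,5, 0,3.5,7.6,0,0,0,5, 0,2.8,7.8,0,0,0,5, 0,2.1,8.1,0,0,0,5, 0,1.2,8.3,0,0,0,5, 0,0.4,8.3,0,0,0,5]'
python3 -m inch '[0,0,1,0,0,0,5, 0,0,0.8,0,0,0,5, 0,0,0,0,0,0,5, 0,0,0,0,0,0,5, 0,0,0,0,0,0,5, 0,0,0,0,0,0,5, 0,0,0,0,0,0,5, 0,0,0,0,0,0,5]'
python3 - <<'E'
from workcell import viewer
import cv2
cv2.imwrite("pics/s3.png",cv2.resize(viewer.read_camera("scene")[240:400,150:350,::-1],None,fx=3,fy=3))
E
```

```text
time: 8.2
tool_pos: [0.6171, -0.2337, 0.0699]
tcp_rot: [-1.891, -2.501, 0.004]
wrist_force: [-14.0, 5.8, 31.8]
width: 0.146
grip_force: 44.3
time: 9.0
tool_pos: [0.6171, -0.2338, 0.0705]
tcp_rot: [-1.891, -2.501, 0.004]
wrist_force: [-13.5, 7.4, 10.0]
width: 0.146
grip_force: 41.4
```

View pics/s3.png

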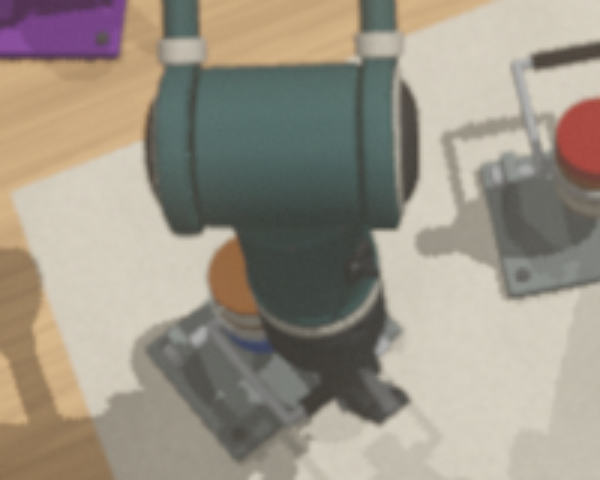

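The scene view shows the amber bottom up at crop (240,280) and the blue lid at the bottom (255,335). The bar has travelled 170 mm and is at the stop, so the jar is fully over and has been held there. Now turning it back.

```bash
python3 -m inch '[0,-1.4,-9,0,0,0,5, 0,-2.2,-8.5,0,0,0,5, 0,-2.1,-8.1,0,0,0,5, 0,-2.8,-7.8,0,0,0,5, 0,-3.5,-7.6,0,0,0,5, 0,-4.3,-7.1,0,0,0,5, 0,-5,-6.7,0,0,0,5, 0,-5.6,-6.2,0,0,0,5]'
python3 -m inch '[0,-6.2,-5.6,0,0,0,5, 0,-6.7,-5,0,0,0,5, 0,-7.1,-4.3,0,0,0,5, 0,-7.6,-3.5,0,0,0,5, 0,-7.8,-2.8,0,0,0,5, 0,-8.1,-2.1,0,0,0,5, 0,-8.3,-1.2,0,0,0,5, 0,-8.3,-0.4,0,0,0,5]'
```

```text
time: 9.85
tool_pos: [0.5939, -0.2405, 0.1302]
tcp_rot: [-1.894, -2.505, -0.002]
wrist_force: [-3.0, 6.7, -2.0]
width: 0.148
grip_force: 39.9
time: 10.65
tool_pos: [0.5368, -0.2572, 0.1558]
tcp_rot: [1.894, 2.506, 0.004]
wrist_force: [0.0, 7.8, -1.8]
width: 0.143
grip_force: 40.0
```

```bash
python3 -m inch '[0,-8.3,0.4,0,0,0,5, 0,-8.3,1.2,0,0,0,5, 0,-8.1,2.1,0,0,0,5, 0,-7.8,2.8,0,0,0,5, 0,-7.6,3.5,0,0,0,5, 0,-7.1,4.3,0,0,0,5, 0,-6.7,5,0,0,0,5, 0,-6.2,5.6,0,0,0,5]'
python3 -m inch '[0,-5.6,6.2,0,0,0,5, 0,-5,6.7,0,0,0,5, 0,-4.3,7.1,0,0,0,5, 0,-3.5,7.6,0,0,0,5, 0,-2.8,7.8,0,0,0,5, 0,-2.1,8.1,0,0,0,5, 0,-1.2,8.3,0,0,0,5, 0,-0.4,7.5,0,0,0,5]'
```

```text
time: 11.45
tool_pos: [0.4783, -0.2743, 0.1315]
tcp_rot: [1.895, 2.506, 0.001]
wrist_force: [-3.5, 8.2, 3.2]
width: 0.147
grip_force: 40.5
time: 12.25
tool_pos: [0.4538, -0.2814, 0.071]
tcp_rot: [-1.894, -2.505, 0.0]
wrist_force: [-2.9, 5.9, 1.0]
width: 0.148
grip_force: 40.4
```

Upright, with the bar level. Open to 40 mm, then go straight up.

```bash
python3 -m inch '[0,0,0,0,0,0,36, 0,0,0,0,0,0,36, 0,0,0,0,0,0,36, 0,0,0,0,0,0,36, 0,0,0,0,0,0,36, 0,0,0,0,0,0,36, 0,0,-3,0,0,0,36, 0,0,-8,0,0,0,36]'
python3 -m inch '[0,0,-15,0,0,0,36, 0,0,-25,0,0,0,36, 0,0,-25,0,0,0,36, 0,0,-25,0,0,0,36, 0,-20,-25,0,0,0,36, 0,-20,-25,0,0,0,36, 0,0,0,0,0,0,36, 0,0,0,0,0,0,36]'
python3 - <<'E'
from workcell import viewer
import cv2
cv2.imwrite("pics/s4.png",viewer.read_camera("scene")[:,:,::-1])
E
```

```text
time: 13.05
tool_pos: [0.4533, -0.2811, 0.0813]
tcp_rot: [-1.894, -2.504, 0.0]
wrist_force: [0.2, 0.8, 0.2]
width: 0.42
grip_force: 0.0
time: 13.85
tool_pos: [0.416, -0.293, 0.2235]
tcp_rot: [1.894, 2.502, 0.0]
wrist_force: [0.5, 0.2, -0.6]
width: 0.421
grip_force: 0.0
```

View pics/s4.png

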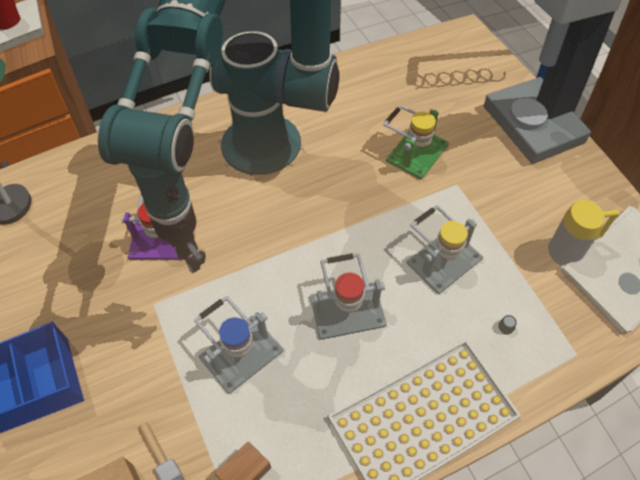

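The blue jar is upright at (235,335) with its bar at (211,309), the same as at the start. The red and yellow jars haven't moved, and the hand is clear.

```bash
python3 -c "from workcell import job;print(job.finish_job())"
```

```text
the job is handed in; nothing more can be done
None
```

The blue-lidded jar was turned fully upside down, held there about 0.8 s, brought back upright and released; the red and yellow jars stayed upright, and the job was handed in at about 14 s (the hand-in returned no verdict).

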